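Slide a tube carrier round the L-slot to the reader

ROBOT

A 7-joint arm with a two-finger parallel gripper is mounted at the origin on the work surface. World frame = base frame: x ahead of the robot, y to its left, z up, the work surface at z = 0. Lengths are in m, angles in rad, forces in N, time in s.
With the tool pointing down it reaches from about 0.4 to 0.875 m from the base axis. Payload 19.3 kg.
Tool frame: the origin (TCP) lies on the centre line of the jaws, within the pads' length; the fingertips stand 11 mm ahead of it and the grasp point (between the pads) lies 8 mm behind it; y points along the fingers, x is the direction in which the jaws open and shut, and the axes are right-handed (so a half turn about y gives the same grasp; the last joint's range is limited). The gripper opens to 85 mm and grips with 20 to 120 N. Pads are 22 mm wide; open, the fingers measure 114 mm over their backs; the gripper's body (76 mm by 85 mm) begins 54 mm behind the grasp point. The pads swing forward as they close: fully open they stand 13 mm farther back than shut.
Start: joints at [1.039, 0.521, -0.036, 1.599, 0.021, 1.021, -0.113], TCP at [0.278, -0.56, 0.242] pointing down, gripper open.
Joint ranges: [-2.91, 2.91], [-0.3, 2.13], [-1.5, 1.42], [0.17, 2.43], [-1.26, 4.41], [0.16, 1.93], [-2.52, 2.52]. Speed limits (rad/s): [1.89, 1.89, 2.39, 2.39, 3.01, 3.01, 3.01].

INTERFACE

Orientations are given as [roll, pitch, yaw] about the fixed x, y, z axes, in that order (R = Rz(yaw) Ry(pitch) Rx(roll)).
In Python, from workcell import monitor, cams, bot gives the robot as it stands.
- The arm moves only by the tool send_rows, never from a script. Its argument "series" is text: rows parted by semicolons, each of 7 numbers parted by spaces: the turn, a rotation vector about the tool's x, y, z in rad, then the shift along the tool's x, y, z in mm, then the opening, from 0 (shut) to 1 (fully open). In form: ax ay az tx ty tz claw; .... A call has 1 to 20 rows; each row is the pose to reach, as a shift and turn from the pose commanded when the call began, along the tool's axes at that moment; what a row does not reach only later rows make up. A row lasts 1/12 s, in which the tool goes at most 41.7 mm and 7.16 degrees, less where a joint would pass 70% of its speed; a pose out of reach is approached as far as the arm can. A call with a gripper value outside its range is refused whole. The fingers move at their own pace and stop on an object; "force" is the grip in N (left out, the last holds). Time passes only in rows, so rows that repeat a pose let the fingers close. It gives the time, the measured TCP pose, the force and the opening at its end, in the units of the state.
- monitor.observe(): the state, without advancing time (a new reading comes with each control period).
- cams.grab_frame(name): name is "scene" or "top" or "wrist"; returns the picture (384x512x3 uint8, red, green, blue); there is no depth.
- cams.get_calibration(name): a dict with "mtx" (3x3 intrinsics, pixels), "origin" and "attitude" of the camera in the world. Camera axes: x right, y down, z forward; pixel columns grow to the right and rows downward; lengths in m; the calibration is good to about 2 mm. A picture is of the moment at which its call begins: read the wrist's pose just before it. get_calibration takes no time and is no camera call; for the wrist camera it gives the pose at the moment of the call.
- bot.job_done(): hands the job in, once; it reports no verdict.
The state is a dict: "clock": time; "qpos": joint angles; "qd": joint speeds; "joint_efforts": joint torques, N m; "position": TCP position; "tool_rot": TCP orientation; "force": force on the tool from outside, world axes, zero at the start; "moment": the same for the moment, N m; "grip_width": finger opening in m.
Only numpy, scipy, OpenCV 4.12 (cv2) and the standard library are available. Lean on these libraries where they do the work, as an engineer would, in place of code of your own. Each camera call takes 0.05 s, during which the arm holds its last target.

TASK

A small round tube carrier stands at the beginning of the L-shaped slot of the scanner deck, with its guide pin down in the slot. Push it with the fingertips along the long leg to the corner, then sideways along the short leg until it is fully home at the closed end, in front of the reader head, and take the hand away. Only push it: do not lift it or pull its pin out of the slot, keep its tube upright, and leave the other things on the deck and bench standing where they are.

Things in the scene. Friction and masses are not known exactly. Their poses are not given: they have to be found in the camera images.
- deck: Scanner deck: grey-painted metal slab fixed to the bench, 190 (its x) by 170 (its y) by 22 mm high, with an L-shaped slot in its top. Origin on the underside: in its own axes the slab spans x -95..95, y -70..100, z 0..22 mm. Slot 12 mm wide, 14 deep, open above: long leg along +x at y = -35 from x = -71 to the corner, short leg along +y at x = 55 from the corner to y = 41 mm.
- reader (a point): Middle of the top of the white reader head, 80 (deck x) by 30 (deck y) by 45 mm high, top 67 mm above the bench, black window towards the slot. It is fixed on the deck just beyond the closed end of the short leg, at deck axes (55, 83) mm; the carrier at home clears it by 7 mm.
- corner (a point): Centre of the slot's corner at the level of the deck's top face (22 mm above the bench); deck axes (55, -35) mm. The carrier, pushed along +x against the end of the long leg, stops 1.5 mm beyond it.
- home (a point): Where the carrier's axis stands when its pin touches the closed end of the short leg, at the level of the deck's top face; deck axes (55, 36.5) mm.
- carrier: Loose grey puck, 60 to 130 g, slides easily, may spin: disc 48 mm across, 20 high, riding on the deck; collar 24 mm across up to 28; capped tube (17 mm) in its middle, top 60 mm above the deck. A 9 mm pin under it reaches 11 mm down into the slot. Origin: on its axis at the disc's underside (22 mm above the bench), z up. Starts in the long leg, 85 to 117 mm before the corner.
- vial_a: Bystander: a loose capped vial, 17 mm in diameter (foot 22 mm) and 44 mm high, standing on the deck in the inner angle of the L, further from the reader than vial_b. Origin at the centre of its foot.
- vial_b: Bystander: a second such vial, 30 to 50 mm nearer the reader head along the deck's x. Origin at the centre of its foot.
- microplate: Bystander: a loose white microplate, 86 by 128 by 14 mm, on the bench to the robot's right. Origin at the centre of its underside.
- marker: Bystander: a loose marker pen, 140 mm long, lying on the bench to the right of the deck. Origin on the bench below its middle.
- pipette: Bystander: a loose white pipette, 270 mm long, 26 mm high, lying on the bench to the left of the deck. Origin on the bench below its middle.
- wash_bottle: Bystander: a loose plastic bottle, 64 mm in diameter and 150 mm high, on the bench to the robot's right. Origin at the centre of its underside.
There are look-alikes about, which are no part of the job. What is shaped like the carrier but purple or yellow is not meant.

How it is judged:
By the outcome, as a careful person would: the job done as asked, in the order asked, and still so for the second after the job is handed in, with the robot touching nothing.
It also fails if it takes over 45 s, if anything falls off the work surface, if the arm or the gripper's body presses on something with over 40 N, if the wrist force passes 120 N, or if a joint passes its speed limit or range.

## Working session

There is one attempt and no reset: what is moved stays moved. The work goes in short steps, Python scripts to look and compute and a tool call to move; the robot and the scene stay as the last step left them, time stands still between calls to the robot, and variables do not carry over. Pictures are saved under pics/ and viewed, and the job is handed in when it is done.

Besides the shell and the picture viewer there is one more tool, called after "Request:" as name(argument=value, ...) on one line, values as JSON. send_rows: Moves the arm, as the interface text tells. Its arguments: {"type":"object","properties":{"series":{"type":"string"},"force":{"type":"number"}},"required":["series"]}

```bash
ls; mkdir -p pics; python3 - <<'E'
from workcell import monitor, cams, bot
import cv2
s=monitor.observe(); print(s)
for n in ["scene","top"]:
    im=cams.grab_frame(n); cv2.imwrite(f"pics/{n}0.png",im[:,:,::-1]); print(n,cams.get_calibration(n))
E
```

```text
pics
{'clock': 0.0, 'qpos': array([ 1.03874818,  0.52201988, -0.03632204,  1.60000052,  0.02119016,
        1.02106404, -0.11280334]), 'qd': array([ 3.67061120e-04, -1.19135989e-04, -7.05975433e-04,  1.58052812e-04,
        1.55029814e-04, -4.16605366e-04, -9.21164292e-05]), 'joint_efforts': array([ 3.88386725e-04, -9.27108836e+01,  1.98023781e+00, -3.69931269e+01,
        1.78847043e-02,  8.12575308e-03, -5.21551647e-05]), 'position': array([ 0.27833078, -0.5592541 ,  0.2417248 ]), 'tool_rot': array([-1.57086828e+00,  1.10484507e-03, -1.10897146e+00]), 'force': array([ 0.51876517, -0.62692078, -0.35715977]), 'moment': array([-0.06279935,  0.05968117,  0.01365674]), 'grip_width': 0.08541255835033332}
scene {'mtx': array([[489.86361247,   0.        , 260.46296269],
       [  0.        , 489.86361247, 192.77765147],
       [  0.        ,   0.        ,   1.        ]]), 'origin': array([1.02962472, 0.57127808, 0.99009826]), 'attitude': array([-2.40291967e+00, -2.26617044e-03,  2.46562932e+00])}
top {'mtx': array([[466.91278311,   0.        , 259.62430454],
       [  0.        , 466.91278311, 194.63200964],
       [  0.        ,   0.        ,   1.        ]]), 'origin': array([ 0.4254412 , -0.04913438,  1.15955305]), 'attitude': array([-3.04126715,  0.01039656, -1.58816082])}
```

View pics/scene0.png

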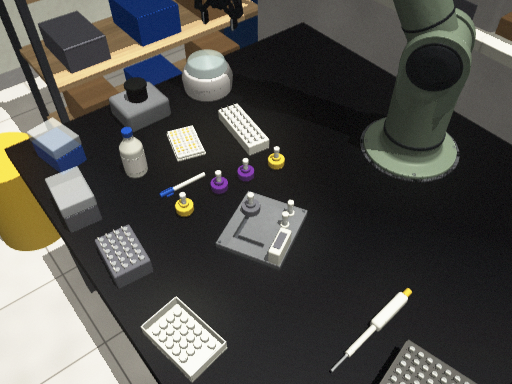

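View pics/top0.png

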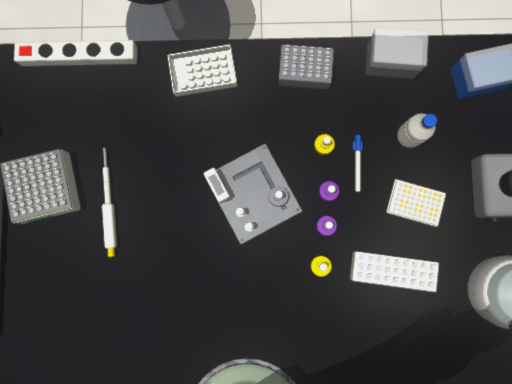

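```bash
python3 - <<'E'
import cv2
im=cv2.imread("pics/top0.png")[135:255,195:345]; cv2.imwrite("pics/crop.png",cv2.resize(im,None,fx=5,fy=5,interpolation=cv2.INTER_CUBIC))
im=cv2.imread("pics/scene0.png")[170:290,200:320]; cv2.imwrite("pics/crop2.png",cv2.resize(im,None,fx=5,fy=5,interpolation=cv2.INTER_CUBIC))
E
```

```text
(no output)
```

View pics/crop.png

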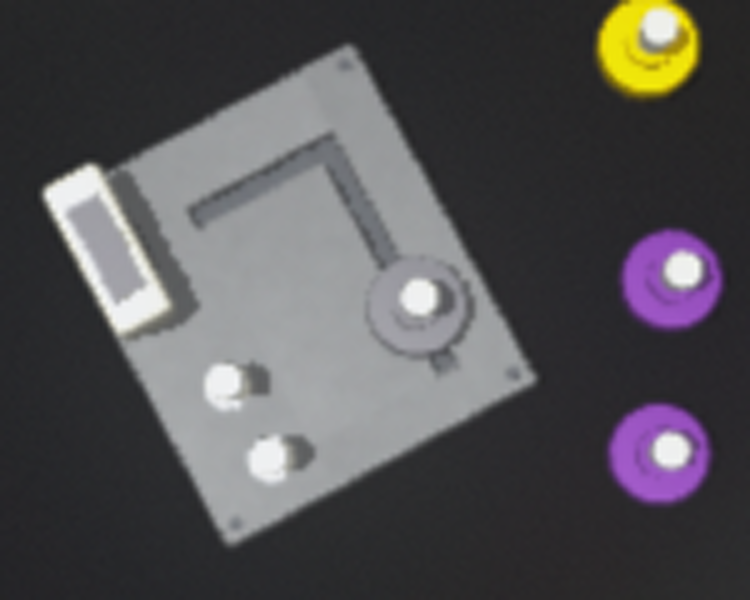

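View pics/crop2.png

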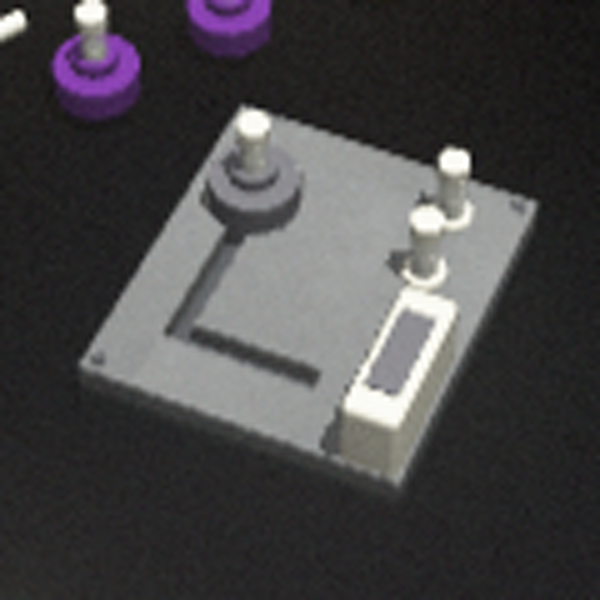

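```bash
cat > h.py <<'E'
import numpy as np, cv2
from scipy.spatial.transform import Rotation as R
from scipy.optimize import least_squares
def proj(P,cal):
    Rw=R.from_euler('xyz',cal['attitude']).as_matrix()
    p=(np.atleast_2d(P)-cal['origin'])@Rw; q=p@cal['mtx'].T
    return q[:,:2]/q[:,2:]
def ray(uv,z,cal):
    Rw=R.from_euler('xyz',cal['attitude']).as_matrix()
    d=Rw@np.linalg.inv(cal['mtx'])@np.r_[uv,1.]; o=cal['origin']
    return o+d*(z-o[2])/d[2]
def d2w(p,t): # deck (x,y[m],z) to world
    c,s=np.cos(t[2]),np.sin(t[2]); p=np.atleast_2d(p)
    return np.c_[t[0]+c*p[:,0]-s*p[:,1],t[1]+s*p[:,0]+c*p[:,1],p[:,2]]
E
python3 - <<'E'
from h import *
from workcell import cams
ct=cams.get_calibration("top"); cs=cams.get_calibration("scene")
top=[((352,45),(95,-70,22)),((537,380),(-95,-70,22)),((230,546),(-95,100,22)),((333,135),(61,-41,22)),((192,211),(61,41,22))]
sc=[((240,106),(-95,-70,22)),((538,203),(-95,100,22)),((80,365),(95,-70,22)),((403,492),(95,100,22))]
def cv(l,o): return np.array([(np.array(a)+.5)/5-.5+o for a,_ in l]), np.array([b for _,b in l])/1e3
ut,pt=cv(top,(195,135)); us,ps=cv(sc,(200,170))
ft=lambda t:(proj(d2w(pt,t),ct)-ut).ravel()
fs=lambda t:(proj(d2w(ps,t),cs)-us).ravel()
x0=[.45,0,.5]
for f in (ft,fs,lambda t:np.r_[ft(t),fs(t)]):
    r=least_squares(f,x0); print(r.x,np.round(r.fun,1))
t=r.x
for n,p in dict(corner=(55,-35,22),home=(55,36.5,22),start=(-71,-35,22)).items(): print(n,d2w(np.array(p)/1e3,t))
def w2d(w): 
    c,s=np.cos(t[2]),np.sin(t[2]); d=w[:2]-t[:2]; return 1e3*np.array([c*d[0]+s*d[1],-s*d[0]+c*d[1]])
print("carrier top",w2d(ray((np.array((420,297))+.5)/5-.5+(195,135),.082,ct)))
print("carrier disc",w2d(ray((np.array((419,305))+.5)/5-.5+(195,135),.042,ct)))
print("carrier scene top",w2d(ray((np.array((254,119))+.5)/5-.5+(200,170),.082,cs)))
for n,u in dict(va=(272,458),vb=(227,383)).items(): print(n,w2d(ray((np.array(u)+.5)/5-.5+(195,135),.066,ct)))
for n,u in dict(va=(454,157),vb=(427,216)).items(): print(n,w2d(ray((np.array(u)+.5)/5-.5+(200,170),.066,cs)))
np.save("deck.npy",t)
E
```

```text
[ 0.55047185 -0.03677039  0.47680336] [ 0.2 -0.1  0.3  0.4  0.2  0.4  0.2 -0.6 -0.9 -0.2]
[ 0.5503253  -0.03539333  0.48204237] [ 0.2  0.1  0.3  0.2 -0.2  0.8 -0.3 -1. ]
[ 0.55031469 -0.03626685  0.47918928] [-0.1 -0.   0.1  0.3  0.1  0.5 -0.  -0.6 -1.1 -0.   0.2 -0.1  0.2  0.1
 -0.5  0.5 -0.7 -1.2]
corner [[ 0.61525708 -0.04196647  0.022     ]]
home [[0.5822913  0.02148041 0.022     ]]
start [[ 0.50344859 -0.10006002  0.022     ]]
carrier top [-35.73872815 -35.04282598]
carrier disc [-35.89458281 -35.77873004]
carrier scene top [-39.79928028 -36.08665629]
va [-67.91270667  60.89151763]
vb [-26.90803877  62.79320989]
va [-70.2479568   60.30932406]
vb [-28.83190065  62.32434778]
```

```bash
cat >> h.py <<'E'
def go(dx,dy,z,yaw=None):
    "print relative shift (mm, tool axes) and turn to reach deck (dx,dy mm), world z(m)"
    from workcell import monitor
    t=np.load("deck.npy"); s=monitor.observe(); T=R.from_euler('xyz',s['tool_rot'])
    w=d2w(np.array([[dx/1e3,dy/1e3,z]]),t)[0]
    g=R.from_euler('xyz',[-np.pi/2,0,(t[2]-np.pi/2) if yaw is None else yaw])
    print("clock",s['clock'],"world",w,"shift",np.round(1e3*T.inv().apply(w-s['position']),1),"turn",np.round((T.inv()*g).as_rotvec(),4))
def where():
    from workcell import monitor
    t=np.load("deck.npy"); s=monitor.observe(); d=s['position'][:2]-t[:2]; c,sn=np.cos(t[2]),np.sin(t[2])
    F=s['force']
    print("clock",s['clock'],"deck",np.round(1e3*np.array([c*d[0]+sn*d[1],-sn*d[0]+c*d[1],s['position'][2]]),1),"F deck",np.round([c*F[0]+sn*F[1],-sn*F[0]+c*F[1],F[2]],2),"grip",s['grip_width'])
E
python3 -c "
from h import *
go(-90,-35,.15)"
```

```text
clock 0.1 world [ 0.48658857 -0.10882016  0.15      ] shift [-310.4   92.1  387.2] turn [ 0.0001 -0.0174 -0.001 ]
```

Request:
send_rows(series="0 -0.005 0 -20 0 25 0; 0 -0.01 0 -45 0 56 0; 0 -0.0174 0 -70 0 87 0; 0 -0.0174 0 -95 0 118 0; 0 -0.0174 0 -120 0 149 0; 0 -0.0174 0 -145 0 180 0; 0 -0.0174 0 -170 0 211 0; 0 -0.0174 0 -195 0 242 0; 0 -0.0174 0 -220 0 273 0; 0 -0.0174 0 -245 0 304 0; 0 -0.0174 0 -270 10 335 0; 0 -0.0174 0 -290 30 362 0; 0 -0.0174 0 -303 50 378 0; 0 -0.0174 0 -310 75 387 0; 0 -0.0174 0 -310 92 387 0; 0 -0.0174 0 -310 92 387 0", force=40)

```text
clock: 1.43
position: [0.4854, -0.1085, 0.1473]
tool_rot: [-1.575, 0.003, -1.09]
force: [-1.0, -0.5, -0.3]
grip_width: 0.0001
```

```bash
python3 - <<'E'
from h import *
from workcell import cams
where(); go(-90,-35,.07)
for n in ["wrist","scene"]:
    im=cams.grab_frame(n); cv2.imwrite(f"pics/{n}1.png",im[:,:,::-1])
a=cv2.imread("pics/scene1.png")[130:280,180:330]
cv2.imwrite("pics/s1c.png",cv2.resize(a,None,fx=4,fy=4,interpolation=cv2.INTER_CUBIC))
E
```

```text
clock 1.4333 deck [-90.9 -34.1 147.3] F deck [-1.1   0.05 -0.32] grip 0.00013956107047728125
clock 1.4333 world [ 0.48658857 -0.10882016  0.07      ] shift [ 1.1 77.3  1.2] turn [ 0.0038  0.0018 -0.0031]
```

View pics/wrist1.png

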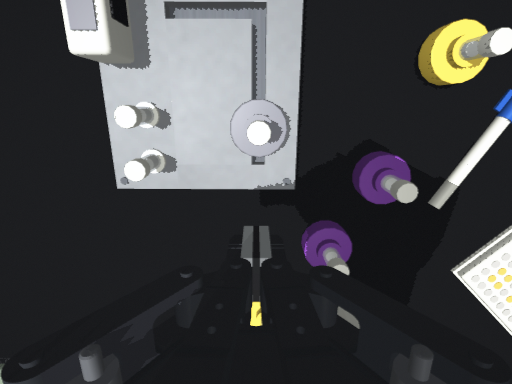

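View pics/s1c.png

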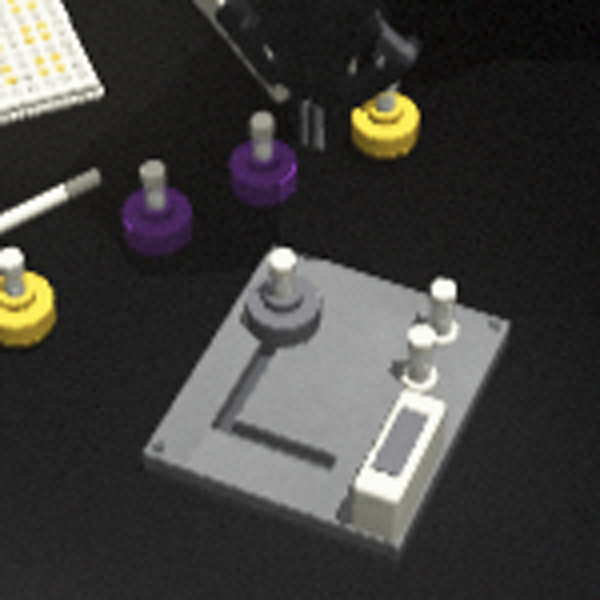

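```bash
python3 - <<'E'
from h import *
from workcell import cams
ct=cams.get_calibration("top");t=np.load("deck.npy")
def w2d(w): 
    c,s=np.cos(t[2]),np.sin(t[2]); d=w[:2]-t[:2]; return 1e3*np.array([c*d[0]+s*d[1],-s*d[0]+c*d[1]])
for u in [(659,28),(684,269),(670,450)]: print(w2d(ray((np.array(u)+.5)/5-.5+(195,135),.06,ct)))
where()
E
```

```text
[  24.82896521 -199.18638831]
[ -82.01636885 -152.84408705]
[-153.47100586 -105.16521811]
clock 1.5333 deck [-90.5 -35.8 150.3] F deck [ 0.27 -1.12  0.83] grip -0.0002574652682166667
```

Request:
send_rows(series="0 0 0 1 10 0 0; 0 0 0 1 25 0 0; 0 0 0 1 45 0 0; 0 0 0 1 65 0 0; 0 0 0 1 77 0 0; 0 0 0 1 77 0 0; 0 0 0 1 77 0 0")

```text
clock: 2.12
position: [0.4874, -0.1109, 0.0737]
tool_rot: [-1.571, -0.0, -1.092]
force: [0.2, -0.7, 0.6]
grip_width: 0.0001
```

```bash
python3 - <<'E'
from h import *
where(); go(-90,-35,.041)
E
```

```text
clock 2.1167 deck [-90.3 -37.2  73.7] F deck [-0.15 -0.67  0.58] grip 0.00012949860425773724
clock 2.1167 world [ 0.48658857 -0.10882016  0.041     ] shift [-2.2 32.7  0.3] turn [-0.     -0.0007  0.0002]
```

Request:
send_rows(series="0 0 0 -2 8 0 0; 0 0 0 -2 16 0 0; 0 0 0 -2 20 0 0; 0 0 0 -2 20 0 0; 0 0 0 -2 20 0 0")

```text
clock: 2.53
position: [0.4863, -0.1087, 0.0532]
tool_rot: [-1.571, 0.0, -1.092]
force: [-0.0, 0.2, 0.6]
grip_width: -0.0002
```

```bash
python3 - <<'E'
from h import *
from workcell import cams
where(); go(-90,-35,.041)
im=cams.grab_frame("scene")[:,:,::-1]
cv2.imwrite("pics/s2c.png",cv2.resize(im[150:270,200:320],None,fx=5,fy=5,interpolation=cv2.INTER_CUBIC))
E
```

```text
clock 2.5333 deck [-90.2 -34.7  53.2] F deck [0.09 0.22 0.55] grip -0.0001670981009250239
clock 2.5333 world [ 0.48658857 -0.10882016  0.041     ] shift [ 0.3 12.2  0.2] turn [ 0.0003  0.0001 -0.0002]
```

View pics/s2c.png

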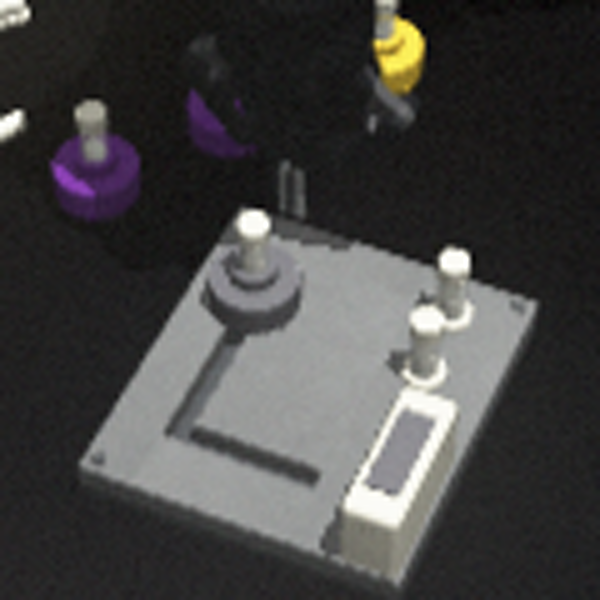

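```bash
python3 - <<'E'
from h import *
from workcell import cams
cs=cams.get_calibration("scene");t=np.load("deck.npy")
for x in (-79,-90):
  for z in (29,42,53):
    p=proj(d2w(np.array([[x,-35,z]])/1e3,t),cs)[0]; print(x,z,np.round((p-(200,150)+.5)*5-.5))
E
```

```text
-79 29 [288. 237.]
-79 42 [288. 220.]
-79 53 [288. 206.]
-90 29 [297. 223.]
-90 42 [297. 206.]
-90 53 [297. 192.]
```

Request:
send_rows(series="0 0 0 0 6 0 0; 0 0 0 0 12 0 0; 0 0 0 0 12 3 0; 0 0 0 0 12 7 0; 0 0 0 0 12 11 0; 0 0 0 0 12 14 0; 0 0 0 0 12 17 0; 0 0 0 0 12 20 0; 0 0 0 0 12 23 0; 0 0 0 0 12 26 0; 0 0 0 0 12 29 0; 0 0 0 0 12 32 0; 0 0 0 0 12 35 0; 0 0 0 0 12 38 0; 0 0 0 0 12 41 0; 0 0 0 0 12 43 0; 0 0 0 0 12 45 0; 0 0 0 0 12 45 0")

```text
clock: 4.08
position: [0.5267, -0.0877, 0.0413]
tool_rot: [-1.57, -0.0, -1.091]
force: [0.2, -0.4, 0.5]
grip_width: 0.0002
```

```bash
python3 - <<'E'
from h import *
from workcell import cams
where(); go(21,-35,.041)
im=cams.grab_frame("scene")[:,:,::-1]
cv2.imwrite("pics/s3c.png",cv2.resize(im[150:270,200:320],None,fx=5,fy=5,interpolation=cv2.INTER_CUBIC))
E
```

```text
clock 4.0833 deck [-44.7 -34.7  41.3] F deck [-0.03 -0.39  0.52] grip 0.0001639931484381736
clock 4.0833 world [ 0.58508653 -0.05764251  0.041     ] shift [ 0.3  0.3 65.7] turn [-0.0004  0.0002  0.    ]
```

View pics/s3c.png

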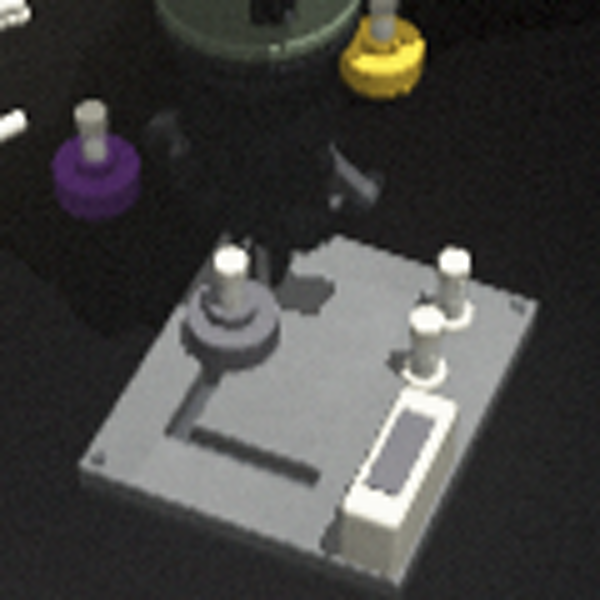

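```bash
python3 - <<'E'
from h import *
from workcell import cams
cs=cams.get_calibration("scene");t=np.load("deck.npy")
Rw=R.from_euler('xyz',cs['attitude']).as_matrix(); c,s=np.cos(t[2]),np.sin(t[2])
o=cs['origin']-np.r_[t[:2],0]; 
D=lambda v:np.array([c*v[0]+s*v[1],-s*v[0]+c*v[1],v[2]])
for u in [(335,207),(372,203),(380,185),(335,150),(150,120)]:
    px=(np.array(u)+.5)/5-.5+(200,150); d=D(Rw@np.linalg.inv(cs['mtx'])@np.r_[px,1]); oo=D(o)
    for x in(-60,-45,-30): k=(x/1e3-oo[0])/d[0]; print(u,np.round((oo+k*d)*1e3))
E
```

```text
(335, 207) [-60.  -1.  86.]
(335, 207) [-45.   6. 104.]
(335, 207) [-30.  12. 122.]
(372, 203) [-60.  19.  98.]
(372, 203) [-45.  25. 116.]
(372, 203) [-30.  31. 133.]
(380, 185) [-60.  23. 113.]
(380, 185) [-45.  29. 130.]
(380, 185) [-30.  35. 147.]
(335, 150) [-60.  -1. 127.]
(335, 150) [-45.   5. 144.]
(335, 150) [-30.  11. 161.]
(150, 120) [ -60. -103.  106.]
(150, 120) [-45. -95. 124.]
(150, 120) [-30. -86. 141.]
```

Request:
send_rows(series="0 0 0 0 0 2 0; 0 0 0 0 0 5 0; 0 0 0 0 0 9 0; 0 0 0 0 0 13 0; 0 0 0 0 0 17 0; 0 0 0 0 0 21 0; 0 0 0 0 0 25 0; 0 0 0 0 0 29 0; 0 0 0 0 0 33 0; 0 0 0 0 0 37 0; 0 0 0 0 0 41 0; 0 0 0 0 0 45 0; 0 0 0 0 0 49 0; 0 0 0 0 0 52 0; 0 0 0 0 0 55 0; 0 0 0 0 0 57 0; 0 0 0 0 0 59 0; 0 0 0 0 0 60 0; 0 0 0 0 0 60 0")

```text
clock: 5.72
position: [0.5797, -0.0602, 0.0413]
tool_rot: [-1.571, 0.0, -1.092]
force: [0.0, -0.5, 0.3]
grip_width: 0.0
```

```bash
cat > look.py <<'E'
from h import *
from workcell import cams
import sys
k=sys.argv[1]; where()
im=cams.grab_frame("scene")[:,:,::-1]
a=cv2.resize(im[150:270,200:320],(400,400),interpolation=cv2.INTER_CUBIC)
im=cams.grab_frame("wrist")[:,:,::-1]
cv2.imwrite(f"pics/l{k}.png",np.hstack([a,cv2.resize(im,(400,300)) if 0 else cv2.copyMakeBorder(cv2.resize(im,(400,300)),0,100,0,0,cv2.BORDER_CONSTANT)]))
E
python3 look.py 4
```

```text
clock 5.7167 deck [ 15.1 -34.8  41.3] F deck [-0.19 -0.45  0.34] grip 3.597377944529506e-05
```

View pics/l4.png

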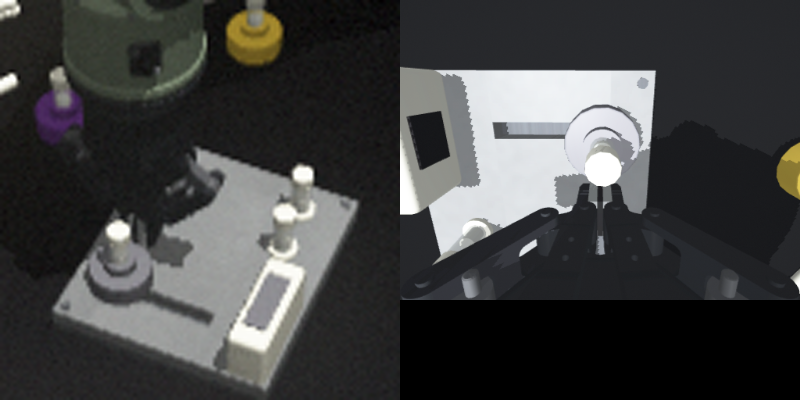

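Request:
send_rows(series="0 0 0 0 0 1 0; 0 0 0 0 0 2 0; 0 0 0 0 0 3 0; 0 0 0 0 0 4 0; 0 0 0 0 0 5 0; 0 0 0 0 0 5 0")

```text
clock: 6.32
position: [0.5841, -0.0578, 0.0413]
tool_rot: [-1.571, 0.0, -1.091]
force: [-0.1, 1.3, -0.3]
grip_width: -0.0002
```

Request:
send_rows(series="0 0 0 0 0 0.5 0; 0 0 0 0 0 1 0; 0 0 0 0 0 1 0")

```text
clock: 6.57
position: [0.5849, -0.0575, 0.0413]
tool_rot: [-1.571, 0.0, -1.092]
force: [0.1, -0.3, 0.6]
grip_width: -0.0002
```

Request:
send_rows(series="0 0 0 0 0 0.5 0; 0 0 0 0 0 1 0; 0 0 0 0 0 1 0")

```text
clock: 6.82
position: [0.5858, -0.057, 0.0413]
tool_rot: [-1.571, 0.0, -1.092]
force: [0.1, 0.2, -0.1]
grip_width: 0.0002
```

```bash
python3 look.py 5
```

```text
clock 6.8167 deck [ 21.9 -34.8  41.3] F deck [ 0.23  0.15 -0.05] grip 0.0001561751575654069
```

View pics/l5.png

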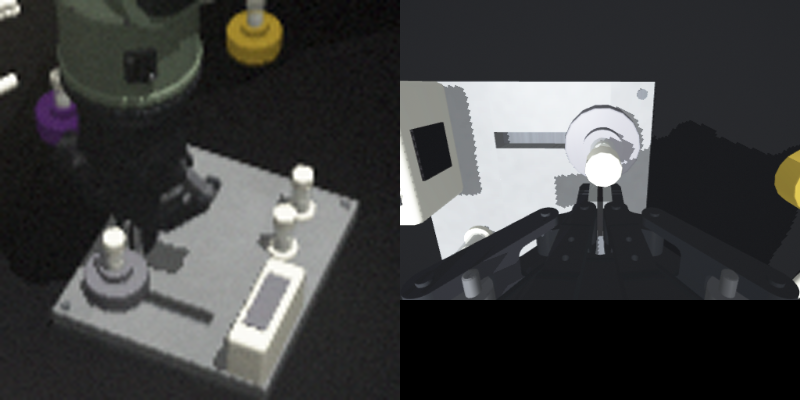

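Still moving freely; continue in small steps until the force rises.

Request:
send_rows(series="0 0 0 0 0 0.5 0; 0 0 0 0 0 1 0; 0 0 0 0 0 1 0")

```text
clock: 7.17
position: [0.586, -0.0569, 0.0412]
tool_rot: [-1.572, 0.0, -1.092]
force: [-3.9, -2.0, 2.7]
grip_width: 0.0001
```

Request:
send_rows(series="0 0 0 0 0 0.5 0; 0 0 0 0 0 1 0; 0 0 0 0 0 1 0")

```text
clock: 7.42
position: [0.5862, -0.0569, 0.0411]
tool_rot: [-1.574, 0.0, -1.092]
force: [-9.0, -3.6, 5.6]
grip_width: -0.0001
```

Request:
send_rows(series="0 0 0 0 0 -2 0; 0 0 0 0 0 -6 0; 0 0 0 0 0 -12 0; 0 0 0 0 0 -18 0; 0 0 0 6 0 -20 0; 0 0 0 14 0 -20 0; 0 0 0 24 0 -20 0; 0 0 0 36 0 -20 0; 0 0 0 45 0 -20 0; 0 0 0 49 0 -20 0; 0 0 0 49 0 -16 0; 0 0 0 49 0 -8 0; 0 0 0 49 0 2 0; 0 0 0 49 0 12 0; 0 0 0 49 0 22 0; 0 0 0 49 0 29 0; 0 0 0 49 0 32 0; 0 0 0 49 0 32 0; 0 0 0 49 0 32 0")

```text
clock: 9.0
position: [0.6383, -0.0849, 0.0412]
tool_rot: [-1.571, 0.0, -1.092]
force: [-0.1, 0.1, 0.0]
grip_width: -0.0002
```

```bash
python3 look.py 6
```

```text
clock 9.0 deck [ 55.6 -83.7  41.2] F deck [-0.03  0.09  0.  ] grip -0.00017801227510613285
```

View pics/l6.png

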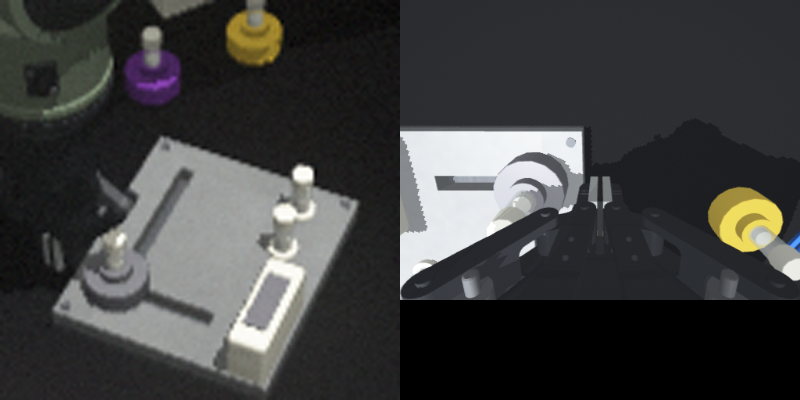

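Request:
send_rows(series="0 0 0 -2 0 0 0; 0 0 0 -4 0 0 0; 0 0 0 -6 0 0 0; 0 0 0 -8 0 0 0; 0 0 0 -10 0 0 0; 0 0 0 -12 0 0 0; 0 0 0 -14 0 0 0; 0 0 0 -16 0 0 0; 0 0 0 -18 0 0 0; 0 0 0 -20 0 0 0; 0 0 0 -22 0 0 0; 0 0 0 -24 0 0 0; 0 0 0 -25 0 0 0; 0 0 0 -25 0 0 0")

```text
clock: 10.27
position: [0.6269, -0.0624, 0.0413]
tool_rot: [-1.571, 0.0, -1.091]
force: [-0.1, -0.4, 1.0]
grip_width: -0.0002
```

```bash
python3 look.py 7
```

```text
clock 10.2667 deck [ 55.9 -58.4  41.3] F deck [-0.24 -0.31  1.05] grip -0.00017766253758782916
```

View pics/l7.png

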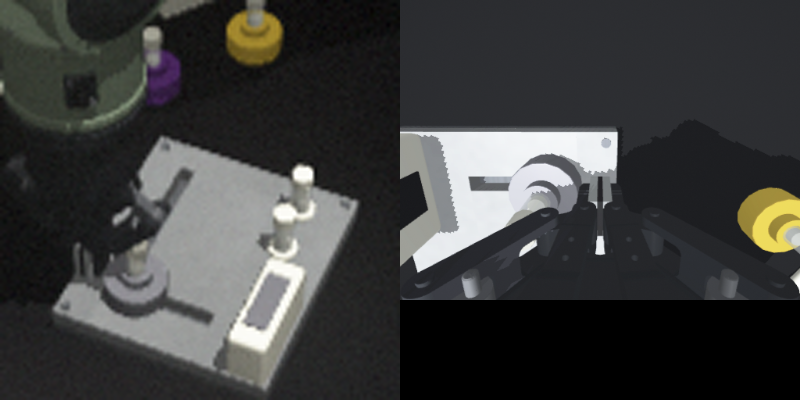

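Request:
send_rows(series="0 0 0 -2 0 0 0; 0 0 0 -5 0 0 0; 0 0 0 -8 0 0 0; 0 0 0 -11 0 0 0; 0 0 0 -14 0 0 0; 0 0 0 -17 0 0 0; 0 0 0 -20 0 0 0; 0 0 0 -23 0 0 0; 0 0 0 -26 0 0 0; 0 0 0 -29 0 0 0; 0 0 0 -32 0 0 0; 0 0 0 -35 0 0 0; 0 0 0 -38 0 0 0; 0 0 0 -41 0 0 0; 0 0 0 -43 0 0 0; 0 0 0 -45 0 0 0; 0 0 0 -47 0 0 0; 0 0 0 -48 0 0 0; 0 0 0 -48 0 0 0")

```text
clock: 11.95
position: [0.6048, -0.0198, 0.0413]
tool_rot: [-1.571, 0.0, -1.091]
force: [0.9, -0.9, -0.1]
grip_width: 0.0003
```

```bash
python3 look.py 8
```

```text
clock 11.95 deck [ 55.9 -10.5  41.3] F deck [ 0.39 -1.22 -0.08] grip 0.00028636740148120754
```

View pics/l8.png

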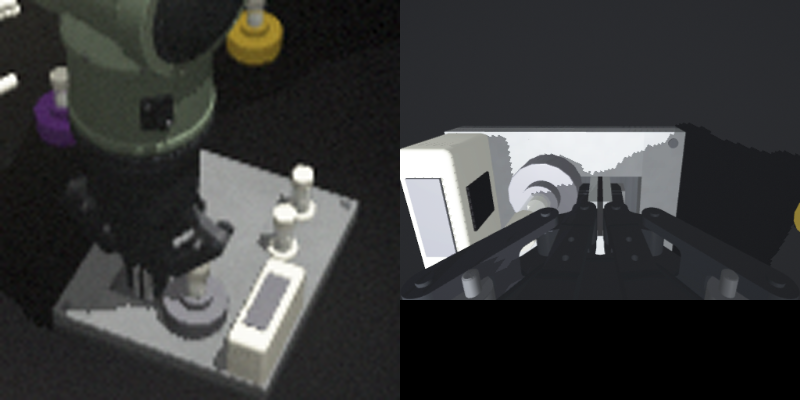

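Request:
send_rows(series="0 0 0 -1 0 0 0; 0 0 0 -2 0 0 0; 0 0 0 -3 0 0 0; 0 0 0 -4 0 0 0; 0 0 0 -4 0 0 0")

```text
clock: 12.47
position: [0.6029, -0.0163, 0.0413]
tool_rot: [-1.571, 0.0, -1.091]
force: [0.7, 0.1, 0.8]
grip_width: 0.0
```

Request:
send_rows(series="0 0 0 -1 0 0 0; 0 0 0 -2 0 0 0; 0 0 0 -2 0 0 0")

```text
clock: 12.72
position: [0.602, -0.0145, 0.0413]
tool_rot: [-1.571, 0.0, -1.091]
force: [0.6, 0.1, -0.8]
grip_width: -0.0
```

Request:
send_rows(series="0 0 0 -0.5 0 0 0; 0 0 0 -1 0 0 0; 0 0 0 -1 0 0 0")

```text
clock: 12.97
position: [0.6016, -0.0138, 0.0413]
tool_rot: [-1.571, 0.0, -1.092]
force: [0.2, -0.1, 0.6]
grip_width: 0.0001
```

Request:
send_rows(series="0 0 0 -0.5 0 0 0; 0 0 0 -1 0 0 0; 0 0 0 -1 0 0 0")

```text
clock: 13.22
position: [0.6011, -0.0129, 0.0413]
tool_rot: [-1.571, 0.0, -1.092]
force: [0.1, 0.1, 0.1]
grip_width: 0.0001
```

```bash
python3 look.py 9
```

```text
clock 13.2167 deck [55.9 -2.7 41.3] F deck [0.15 0.01 0.1 ] grip 8.726333084490796e-05
```

View pics/l9.png

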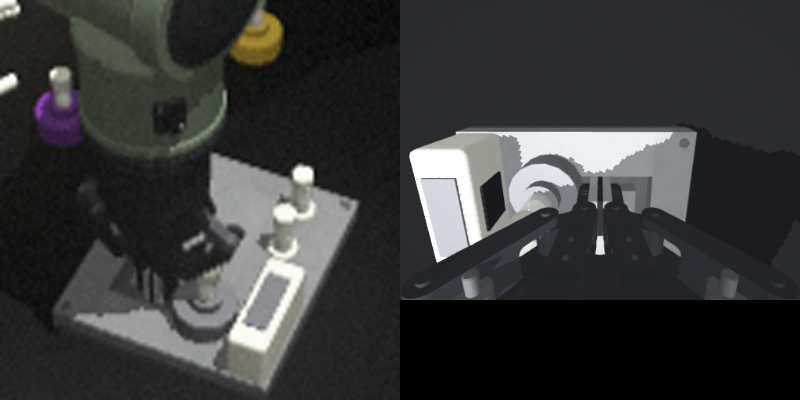

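Request:
send_rows(series="0 0 0 -0.5 0 0 0; 0 0 0 -1 0 0 0; 0 0 0 -1 0 0 0")

```text
clock: 13.57
position: [0.6006, -0.012, 0.0413]
tool_rot: [-1.571, 0.0, -1.092]
force: [-0.1, -0.2, 0.7]
grip_width: 0.0004
```

Request:
send_rows(series="0 0 0 -0.5 0 0 0; 0 0 0 -1 0 0 0; 0 0 0 -1 0 0 0")

```text
clock: 13.82
position: [0.6002, -0.0111, 0.0413]
tool_rot: [-1.571, -0.0, -1.092]
force: [1.1, -1.1, 0.9]
grip_width: -0.0
```

Request:
send_rows(series="0 0 0 -0.5 0 0 0; 0 0 0 -1 0 0 0; 0 0 0 -1 0 0 0")

```text
clock: 14.07
position: [0.6, -0.0106, 0.0414]
tool_rot: [-1.57, -0.001, -1.092]
force: [2.4, -2.9, 1.8]
grip_width: 0.0001
```

```bash
python3 look.py 10
```

```text
clock 14.0667 deck [55.9 -0.2 41.4] F deck [ 0.75 -3.69  1.82] grip 0.00011793102109953547
```

Request:
send_rows(series="0 0 0 -0.5 0 0 0; 0 0 0 -1 0 0 0; 0 0 0 -1 0 0 0")

```text
clock: 14.42
position: [0.5998, -0.0102, 0.0416]
tool_rot: [-1.57, -0.001, -1.092]
force: [3.4, -6.1, 3.1]
grip_width: -0.0002
```

Request:
send_rows(series="0 0 0 -0.5 0 0 0; 0 0 0 -0.5 0 0 0")

```text
clock: 14.58
position: [0.5997, -0.01, 0.0417]
tool_rot: [-1.57, -0.002, -1.092]
force: [4.0, -7.5, 3.4]
grip_width: 0.0001
```

```bash
python3 look.py 11
```

```text
clock 14.5833 deck [55.9  0.5 41.7] F deck [ 0.1  -8.49  3.44] grip 0.00012322318776906874
```

View pics/l11.png

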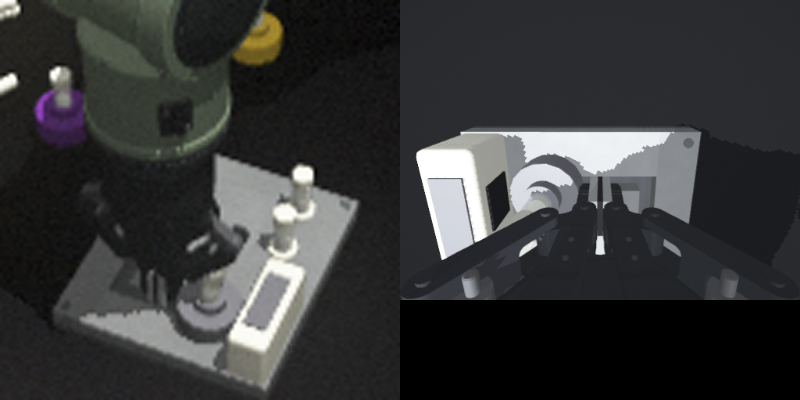

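Request:
send_rows(series="0 0 0 1 0 0 0; 0 0 0 3 0 0 0; 0 0 0 7 0 0 0; 0 0 0 14 0 0 0; 0 0 0 24 0 0 0; 0 0 0 36 0 0 0; 0 0 0 50 0 0 0; 0 0 0 64 0 0 0; 0 0 0 76 -6 0 0; 0 0 0 84 -20 0 0; 0 0 0 90 -40 0 0; 0 0 0 92 -65 0 0; 0 0 0 92 -90 0 0; 0 0 0 92 -115 0 0; 0 0 0 105 -130 -20 0; 0 0 0 125 -135 -40 0; 0 0 0 150 -135 -60 0; 0 0 0 170 -135 -80 0; 0 0 0 180 -135 -90 0; 0 0 0 180 -135 -90 0")

```text
clock: 16.35
position: [0.6008, -0.2153, 0.1767]
tool_rot: [-1.572, -0.001, -1.097]
force: [-0.1, 0.4, 0.9]
grip_width: -0.0001
```

```bash
python3 - <<'E'
from h import *
from workcell import cams
where()
im=cams.grab_frame("scene")[:,:,::-1]
cv2.imwrite("pics/s12.png",im)
a=cv2.resize(im[160:280,200:320],(400,400),interpolation=cv2.INTER_CUBIC)
im=cams.grab_frame("top")[:,:,::-1]
cv2.imwrite("pics/t12.png",im)
b=cv2.resize(im[135:255,195:315],(400,400),interpolation=cv2.INTER_CUBIC)
cv2.imwrite("pics/l12.png",np.hstack([a,b]))
E
```

```text
clock 16.35 deck [ -37.7 -182.1  176.7] F deck [0.1  0.35 0.92] grip -8.803150105328686e-05
```

View pics/l12.png

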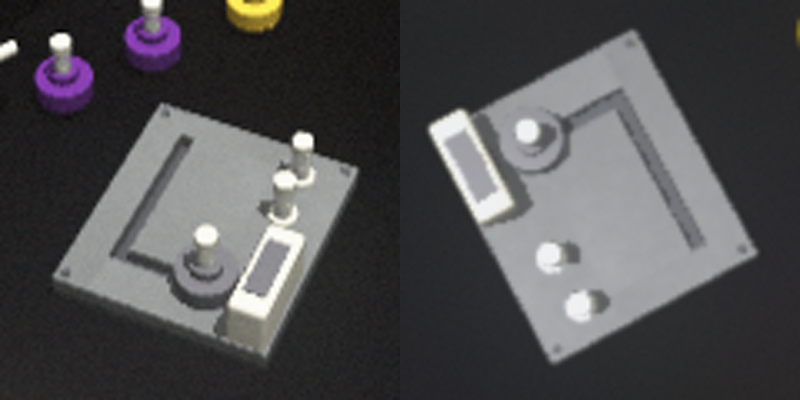

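View pics/s12.png

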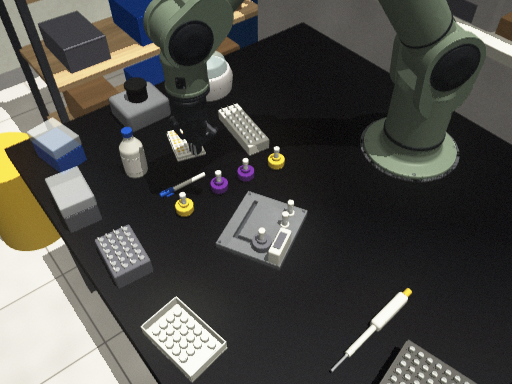

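```bash
python3 - <<'E'
from h import *
from workcell import cams
ct=cams.get_calibration("top");cs=cams.get_calibration("scene");t=np.load("deck.npy")
def w2d(w): 
    c,s=np.cos(t[2]),np.sin(t[2]); d=w[:2]-t[:2]; return 1e3*np.array([c*d[0]+s*d[1],-s*d[0]+c*d[1]])
px=lambda u,o:(np.array(u)+.5)*.3-.5+o
for z,u in ((.082,(127,131)),(.042,(133,139))): print(w2d(ray(px(u,(195,135)),z,ct)))
print(w2d(ray(px((206,231),(200,160)),.082,cs)))
# predicted disc circle at home / 3mm short overlaid
for n,cal,o,f in(("t12",ct,(195,135),0),("s12",cs,(200,160),1)):
    im=cv2.resize(cv2.imread(f"pics/{n}.png")[o[1]:o[1]+120,o[0]:o[0]+120],(600,600),interpolation=cv2.INTER_CUBIC)
    a=np.linspace(0,6.28,90)
    for y,col in((36.5,(0,255,0)),):
      for r,z in((24,42),(8.5,82)):
        p=np.c_[55+r*np.cos(a),y+r*np.sin(a),0*a+z]/1e3
        q=((proj(d2w(p,t),cal)-o+.5)*5-.5).astype(np.int32)
        cv2.polylines(im,[q],True,col,1)
    cv2.imwrite(f"pics/o{n}.png",im[100:450,100:500])
a,b=[cv2.imread(f"pics/o{n}.png") for n in("t12","s12")]; cv2.imwrite("pics/o.png",np.hstack([a,b]))
E
```

```text
[56.48825395 36.30104406]
[55.67505074 34.87105922]
[52.25951025 34.62404872]
```

View pics/o.png

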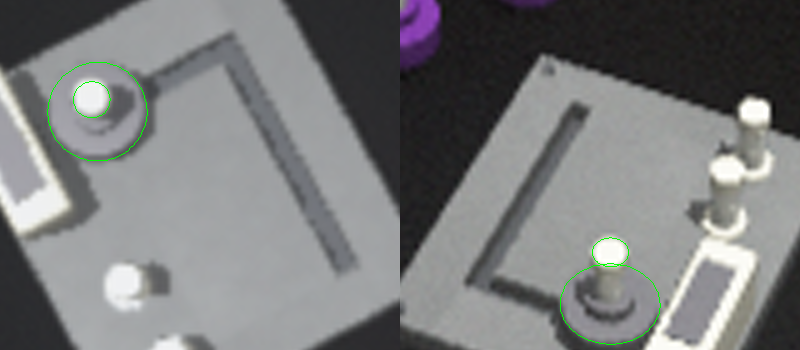

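```bash
python3 -c "
from workcell import bot,monitor
print(bot.job_done()); print(monitor.observe()['clock'])"
```

```text
the job is handed in; nothing more can be done
None
the job is handed in; nothing more can be done
```

I pushed the grey carrier with the closed fingertips along the long leg to the corner, then from its side along the short leg to the closed end. I then backed the hand away, raised it and handed the job in just after 16.5 s.

**Stops:** Both ends of the slot were felt as a clear rise in force, about 10 N at the corner and 8.5 N at home.

**Position check:** After the hand left, the outline expected at home, drawn over the top and scene pictures, fits the carrier to about 1 mm. Three hand-picked points put its deck y at 34.6, 34.9 and 36.3 mm, against 36.5 for home. They disagree by almost 2 mm. The same kind of reading was about 0.6 mm low at the start, so I count the carrier as home on the firm stop and the overlay.

**Other things:** The tube stands upright. In the last pictures both vials stand where they were, and the pipette, bottle, marker and look-alikes look untouched. I did not measure these. The arm partly hides the microplate in the last scene picture, so I could not fully check it.

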